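# Reset the tripped bench power unit through its guarded well

### The job

One of the two bench power units has tripped: the one with the red lamp. With the fingertips only, gripping and lifting nothing, push its orange-tabbed guard fully open, reach into the well, press the sunken yellow key right down and keep it down for about a second, then let go and push the guard fully closed again. Be gentle, do not shove the unit along the bench, and leave the running unit (green lamp), the mug, the spool and the screwdriver alone.

Things in the scene. Friction and masses are not known exactly. Their poses are not given: they have to be found in the camera images.
- tripped_unit: The unit to reset: loose grey box, 150 (x) by 160 (y) by 70 mm high, about 2.5 kg, with a RED lamp (dome 24 mm across, 13 high) on its top at x -50, y +55 mm. Origin: centre of its underside, on the bench, z up; its black front with terminals faces its -x. In its top, centred at x +22, y -37 mm, is a square well 48 by 48 mm, 36 deep, sides along x and y, under the sliding guard.
- guard (a joint): Slide of the tripped unit's guard: 0 m = closed (plate and tab centred over the well), 0.062 m = fully open at its end stop; grows towards the unit's +y. The well is wholly uncovered from 0.053. Starts closed or slightly ajar. Moves with about 1 N and stays where it is left.
- guard_tab (a point): Centre of the top edge of the upright orange tab on the tripped unit's guard, 100 mm above the bench; axes as the unit's. Tab: 40 mm along x, 8 thick along y, 24 tall. It stands on the middle of the aluminium guard plate (62 along x, 58 along y, 4 thick, top 76 above the bench), which runs along y between two rails (34 mm either side, tops 78 above the bench).
- reset_key (a joint): Travel of the tripped unit's yellow key: 0 m = up, 0.006 m = right down. A spring returns it: it starts to move at about 1.5 N and is right down at about 4.5 N.
- well_mouth (a point): Centre of the mouth of the tripped unit's well, in the unit's top face, 70 mm above the bench; axes as the unit's. Nothing moves it but the unit.
- reset_key_top (a point): Centre of the top face of the tripped unit's round yellow key, 28 mm across, in the middle of the well. Its top is 44 mm above the bench when up (26 below the unit's top face), 38 when right down.
- running_unit: The other power unit, identical in shape, guard, well and key, but with a GREEN lamp. To be left alone. Origin: centre of its underside, axes as on the tripped unit.
- other_key (a joint): Travel of the running unit's key, 0 = up; leave alone.
- other_guard_tab (a point): Centre of the top edge of the running unit's orange tab, 100 mm above the bench; leave alone.
- mug: White mug, 80 mm across, 92 mm high, standing loose at the far left side of the bench; handle at its own +y. Origin: centre of its underside.
- spool: Small upright solder spool with blue flanges, 48 mm across, 42 mm high, loose, between the two units. Origin: centre of its underside.
- screwdriver: Screwdriver with a green handle, 180 mm long, lying loose in front of the units, nearer to the robot. Origin on its underside near the middle; its x runs along the shaft from handle to tip.
Mind the look-alikes: they are no part of the job. Leave any pink or turquoise look-alike of the tripped_unit alone.

How it is judged:
By the outcome, as a careful person would: the job done as asked, in the order asked, and still so for the second after the job is handed in, with the robot touching nothing.
It also fails if it takes over 51 s, if anything falls off the work surface, if the arm or the gripper's body presses on something with over 40 N, if the wrist force passes 120 N, or if a joint passes its speed limit or range.

### The arm

A 6-joint arm with a two-finger parallel gripper is mounted at the origin on the work surface. World frame = base frame: x ahead of the robot, y to its left, z up, the work surface at z = 0. Lengths are in mm, angles in rad, forces in N, time in s.
With the tool pointing down it reaches from about 350 to 975 mm from the base axis. Payload 4.9 kg.
Tool frame: the origin (TCP) lies at the very end of the fingers, on their centre line; the grasp point (between the pads) lies 19 mm behind it; z points along the fingers, x is the direction in which the jaws open and shut, and the axes are right-handed (so a half turn about z gives the same grasp; the last joint's range is limited). The gripper opens to 85 mm and grips with 20 to 120 N. Pads are 22 mm wide; open, the fingers measure 114 mm over their backs; the gripper's body (76 mm by 85 mm) begins 54 mm behind the grasp point. The pads swing forward as they close: fully open they stand 13 mm farther back than shut.
Start: joints at [-1.465, 0.053, 1.613, -0, 1.476, -0.119], TCP at [139.316, -609.256, 231.304] pointing down, gripper open.
Joint ranges: [-3.01, 3.01], [-1.01, 2.22], [0.06, 2.58], [-1.02, 4.17], [0.09, 2.62], [-3.14, 3.14]. Speed limits (rad/s): [2.57, 2.57, 3.14, 3.14, 3.14, 3.14].

### API

Orientations are given as a unit quaternion [x, y, z, w].
In Python, from workcell import robot, jaws, kinematics, cams gives the robot as it stands. Calls block until the motion is done:
- robot.move_ptp(position, orientation): joint-space move of the TCP to a pose.
- robot.move_l(position, v=150, rotation=None, force_limit=None): straight line of the TCP; rotation=None keeps the orientation; v is the mean speed in mm/s. With force_limit (N) it stops when the force on the tool has changed by that much, and returns True; else False.
- robot.move_joints(angles): joint-space move.
- jaws.move_gripper(opening, strength=None): finger opening in mm; strength is the grip in N (None keeps the last); returns when the fingers have stopped.
- robot.dwell(seconds).
- kinematics.solve_ik(position, orientation): joint angles nearest the present ones, or None.
- robot.get_state(): the state.
- cams.capture(name): name is "scene" or "top"; returns a dict with "image" (384x512x3 uint8, blue, green, red), "depth" (384x512 float32, mm along the optical axis (not along the pixel's ray), 0 where there is no reading), "vertical_fov" (degrees; the focal length in pixels is half the picture's height over the tangent of half this angle, whatever the lens; pixels are square), "cx", "cy" (the principal point, pixels), "k1" (the pictures are not rectified: a ray, as slopes to the right and down, at radius r is drawn at 1 + k1 r^2 times it, then the intrinsics apply), "pose" (4x4, takes a point from camera to world coordinates). Camera axes: x right, y down, z forward; pixel columns grow to the right and rows downward; lengths in mm; the calibration is good to about 2 mm. A picture is of the moment at which its call begins.
A pose or a line that the arm cannot do raises robot.PlanningError and nothing moves.
- robot.job_done(): hands the job in, once; it reports no verdict.
Trained networks look in a picture, given as the dict that the camera call returned (one of the last four; its "shot" number tells which), for a name from the list of things; names that differ only in an ending like _2 or _b are one class to them, and where a whole thing is asked for, a point or a joint stands for the part that bears it (a point fixed in the world has none). Each returns a list of dicts, best first, with "p" (0 to 1); they miss things now and then, are a little off and sometimes report something else, mostly with a low value. They report only what shows in the picture. A call takes as long as a camera call. They do not tell look-alikes from the thing itself.
- cams.look_for(picture, label): "pixel" ([column, row] in pixels, amid what is visible of it).
The state is a dict: "clock": time; "joint_pos": joint angles; "dq": joint speeds; "joint_torque": joint torques, N m; "tcp_pos": TCP position; "tcp_rot": TCP orientation; "wrist_force": force on the tool from outside, world axes, zero at the start; "moment": the same for the moment, N m; "finger_gap": finger opening in mm.
Only numpy, scipy, OpenCV 4.12 (cv2) and the standard library are available. Lean on these libraries where they do the work, as an engineer would, in place of code of your own. Each camera call takes 0.05 s, during which the arm holds its last target.

## Working session

There is one attempt and no reset: what is moved stays moved. The work goes in short steps, each a Python script; the robot and the scene stay as the last script left them, time stands still between calls to the robot, and variables do not carry over. Pictures are saved under pics/ and viewed, and the job is handed in when it is done.

```bash
mkdir -p pics; ls
cat > h.py <<'E'
import numpy as np, cv2, json
from workcell import robot, jaws, kinematics, cams
def intr(c):
    h,w=c["image"].shape[:2]
    f=h/2/np.tan(np.radians(c["vertical_fov"])/2)
    return f,c["cx"],c["cy"],c["k1"],np.array(c["pose"])
def ray(c,u,v):
    f,cx,cy,k1,P=intr(c)
    x=(u-cx)/f;y=(v-cy)/f;a,b=x,y
    for _ in range(30):
        s=1+k1*(a*a+b*b);a,b=x/s,y/s
    return a,b
def p3(c,u,v,d):
    a,b=ray(c,u,v);P=np.array(c["pose"]);return P[:3,:3]@(np.array([a*d,b*d,d]))+P[:3,3]
def onz(c,u,v,z):
    a,b=ray(c,u,v);P=np.array(c["pose"]);d=P[:3,:3]@np.array([a,b,1.]);t=(z-P[2,3])/d[2];return P[:3,3]+t*d
def proj(c,p):
    f,cx,cy,k1,P=intr(c);q=P[:3,:3].T@(np.asarray(p,float)-P[:3,3]);a,b=q[0]/q[2],q[1]/q[2];s=1+k1*(a*a+b*b)
    return a*s*f+cx,b*s*f+cy
def cloud(c):
    h,w=c["image"].shape[:2];v,u=np.mgrid[:h,:w].astype(float)
    a,b=ray(c,u,v);d=c["depth"];P=np.array(c["pose"])
    X=np.stack([a*d,b*d,d],-1)@P[:3,:3].T+P[:3,3];X[d==0]=np.nan;return X
E
python3 - <<'E'
from h import *
import pickle
for n in("scene","top"):
    c=cams.capture(n);cv2.imwrite(f"pics/{n}0.png",cv2.resize(c["image"],(768,576)))
    pickle.dump(c,open(n+"0.pkl","wb"))
    print(n,c["vertical_fov"],c["cx"],c["cy"],c["k1"],np.round(c["pose"],3).tolist())
    for l in("tripped_unit","guard_tab","running_unit","reset_key","spool","mug","screwdriver"):
        print(l,[(np.round(r["pixel"]).tolist(),round(r["p"],2)) for r in cams.look_for(c,l)])
s=robot.get_state();print(s)
E
```

```text
pics
scene 54.07634735690297 253.48835252170014 190.74175677175668 -0.11145282708352636 [[0.605, 0.439, -0.664, 1174.8], [0.796, -0.322, 0.513, -478.68], [0.011, -0.839, -0.544, 627.18], [0.0, 0.0, 0.0, 1.0]]
tripped_unit [([204.0, 239.0], 0.93), ([330.0, 162.0], 0.75), ([99.0, 297.0], 0.57)]
guard_tab [([78.0, 289.0], 0.92), ([318.0, 150.0], 0.58), ([199.0, 238.0], 0.57)]
running_unit [([307.0, 203.0], 0.65)]
reset_key []
spool [([252.0, 216.0], 0.67)]
mug [([392.0, 182.0], 0.84)]
screwdriver [([216.0, 196.0], 0.73)]
top 49.256000143785734 259.465636155256 186.0533299356095 0.005897001066023295 [[-0.026, -0.995, 0.095, 401.748], [-1.0, 0.026, 0.005, 22.969], [-0.007, -0.095, -0.995, 1319.959], [0.0, 0.0, 0.0, 1.0]]
tripped_unit [([143.0, 210.0], 0.95), ([405.0, 165.0], 0.9), ([319.0, 175.0], 0.63)]
guard_tab [([325.0, 164.0], 0.94), ([151.0, 223.0], 0.75)]
running_unit []
reset_key []
spool [([267.0, 181.0], 0.69)]
mug [([122.0, 144.0], 0.73)]
screwdriver [([276.0, 231.0], 0.8)]
{'clock': 0.8, 'joint_pos': array([-1.46499916e+00,  5.26486685e-02,  1.61289012e+00,  4.34445636e-06,
        1.47602212e+00, -1.19002244e-01]), 'dq': array([-6.36315203e-04, -2.64284541e-04,  1.10895761e-03,  5.40862933e-04,
        2.57158796e-05,  6.53636016e-04]), 'joint_torque': array([ 1.87276055e-03, -3.93637419e+01, -3.70437169e+01, -1.49266689e-04,
        2.11806996e-04, -8.64584905e-06]), 'tcp_pos': array([ 139.31734259, -609.2539975 ,  231.34133532]), 'tcp_rot': array([ 7.81956016e-01, -6.23333609e-01,  1.26876305e-05,  9.77768118e-06]), 'wrist_force': array([-0.51499379,  0.11487111,  0.34876753]), 'moment': array([0.07087499, 0.02275053, 0.01937047]), 'finger_gap': 85.62690513159487}
```

View pics/scene0.png

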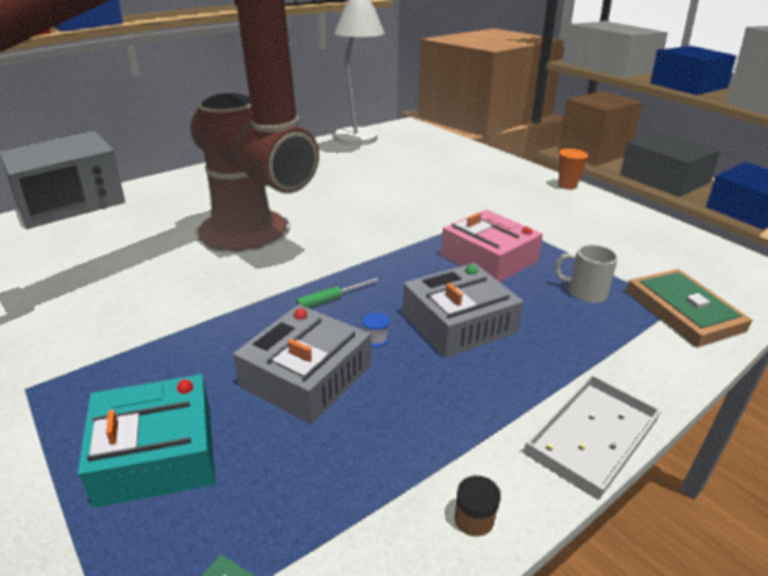

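View pics/top0.png

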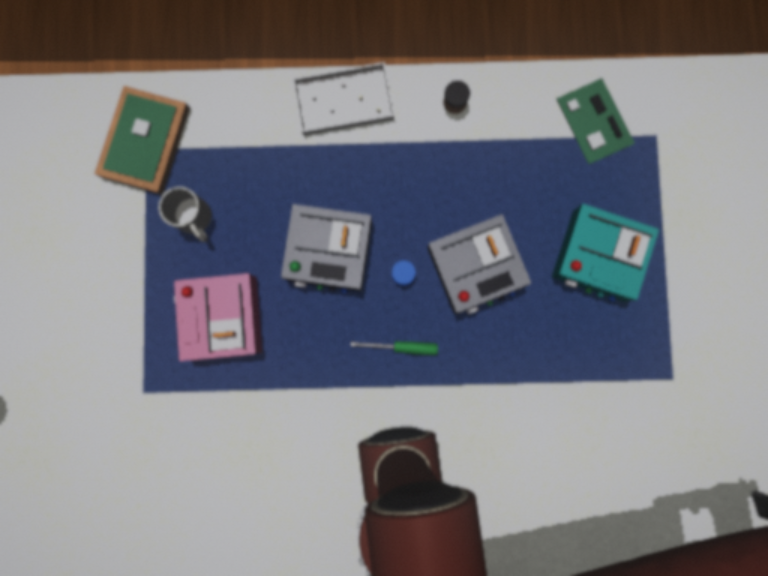

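The only candidates are four boxes in the top view, in 768×576 pixels:
- Grey with red lamp: (479,263)
- Grey with green lamp: (327,247)
- Teal with red lamp: (608,252)
- Pink with red lamp: (217,317)

The description says grey with a red lamp, so I choose (479,263). Next I check it in a close crop and find its pose.

```bash
cat > fit.py <<'E'
from h import *
def fitunit(c, guess):
    X=cloud(c)
    m=(abs(X[...,2]-70)<7)&(np.hypot(X[...,0]-guess[0],X[...,1]-guess[1])<125)
    pts=X[m][:,:2].astype(np.float32)
    r=cv2.minAreaRect(pts);return r,m
def lamp(c,guess,z=78):
    I=c["image"].astype(int);m=(I[...,2]>120)&(I[...,1]<70)&(I[...,0]<80)
    v,u=np.nonzero(m);P=np.array([onz(c,a,b,z) for a,b in zip(u,v)])
    k=np.hypot(P[:,0]-guess[0],P[:,1]-guess[1])<110
    return P[k].mean(0),k.sum(),u[k].mean(),v[k].mean()
def drawunit(c,o,yaw,img,s,off=(0,0),g=0.):
    R=np.array([[np.cos(yaw),-np.sin(yaw)],[np.sin(yaw),np.cos(yaw)]])
    def poly(L,z,col):
        q=[proj(c,[*(R@np.array(p)+o),z]) for p in L]
        cv2.polylines(img,[np.int32([((a-off[0]+.5)*s*8,(b-off[1]+.5)*s*8) for a,b in q])],True,col,1,cv2.LINE_AA,3)
    poly([(-75,-80),(75,-80),(75,80),(-75,80)],70,(0,255,255))
    poly([(-75,-80),(75,-80),(75,80),(-75,80)],0,(255,255,0))
    poly([(-50+12*np.cos(t),55+12*np.sin(t)) for t in np.arange(0,6.3,.4)],72,(255,0,255))
    poly([(2,-41+g),(42,-41+g),(42,-33+g),(2,-33+g)],100,(0,255,0))
    poly([(-9,-66+g),(53,-66+g),(53,-8+g),(-9,-8+g)],76,(0,255,0))
E
python3 - <<'E'
from fit import *; import pickle
T=pickle.load(open("top0.pkl","rb"));S=pickle.load(open("scene0.pkl","rb"))
g=onz(T,479*2/3,263*2/3,70);print("guess",g)
for n,c in(("top",T),("scene",S)):
    r,m=fitunit(c,g);print(n,r,m.sum(),np.nanmedian(cloud(c)[m][:,2]));print(lamp(c,g))
E
```

```text
guess [ 548.26952708 -151.46701609   70.        ]
top ((547.6553955078125, -151.83518981933594), (151.4358673095703, 160.9435577392578), 20.24698829650879) 2342 70.81959506688668
(array([ 484.61292075, -117.34795143,   78.        ]), np.int64(25), np.float64(309.04), np.float64(196.6))
scene ((550.7237548828125, -150.5390625), (152.94378662109375, 164.23312377929688), 20.389259338378906) 2648 68.93980284572353
(array([ 512.45091966, -130.00262921,   78.        ]), np.int64(39), np.float64(200.46153846153845), np.float64(214.89743589743588))
```

```bash
cat > ov.py <<'E'
from fit import *; import sys
def crop(c,o,yaw,g,name,w=100,s=5):
    u,v=proj(c,[*o,70]);u0,v0=int(u-w/2),int(v-w/2)
    im=cv2.resize(c["image"][v0:v0+w,u0:u0+w],None,fx=s,fy=s,interpolation=cv2.INTER_CUBIC)
    raw=im.copy();drawunit(c,np.array(o),yaw,im,s,(u0,v0),g)
    return np.hstack([cv2.resize(raw,(390,390)),cv2.resize(im,(390,390))])
def tab(c,o,yaw):
    X=cloud(c);I=c["image"].astype(int)
    m=(abs(X[...,2]-92)<14)&(I[...,2]>I[...,0]+40)&(np.hypot(X[...,0]-o[0],X[...,1]-o[1])<100)
    R=np.array([[np.cos(yaw),-np.sin(yaw)],[np.sin(yaw),np.cos(yaw)]])
    q=(X[m][:,:2]-o)@R
    k=(q[:,0]>-25);return q[k],X[m][k][:,2]
E
python3 - <<'E'
from ov import *; import pickle
T=pickle.load(open("top0.pkl","rb"));S=pickle.load(open("scene0.pkl","rb"))
o=(549,-151);yaw=np.radians(20.3)
cv2.imwrite("pics/c1.png",crop(T,o,yaw,0,"t"));cv2.imwrite("pics/c2.png",crop(S,o,yaw,0,"s",110))
for c in(T,S):
    q,z=tab(c,np.array(o),yaw);print(len(q),np.median(q,0),q.min(0),q.max(0),z.max())
E
```

```text
40 [ 20.94131811 -32.83531865] [  1.85555578 -41.0226718 ] [ 39.69034259 -29.15923985] 105.45046612813803
143 [ 27.01985908 -36.13567047] [  4.75215269 -38.22169551] [ 45.04978892 -28.15563989] 100.50862341347147
```

View pics/c1.png

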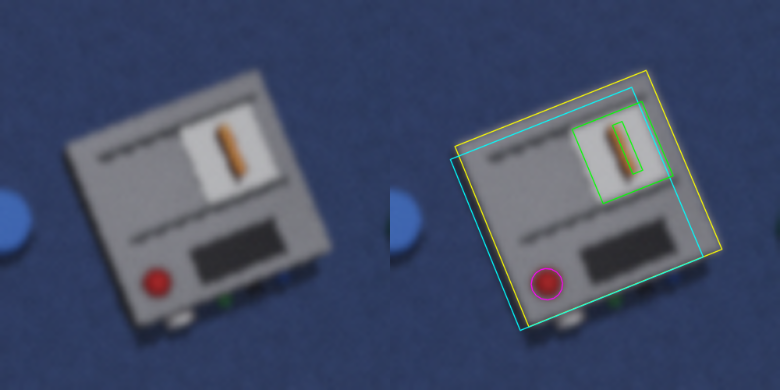

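View pics/c2.png

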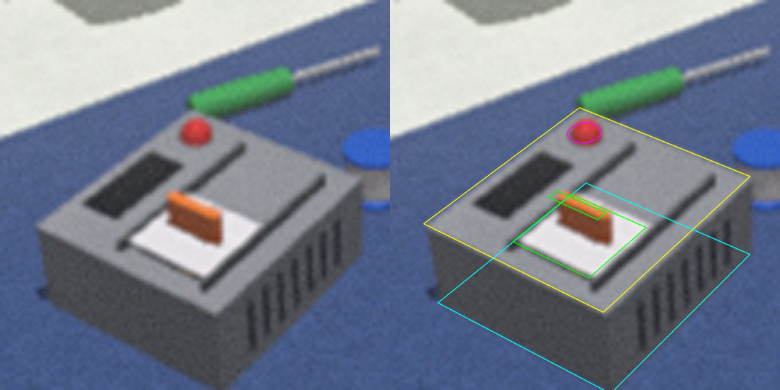

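The crop confirms a grey box with a red lamp. The pose overlay fits in both views, and the guard is about 4 mm ajar. Next I shut the jaws and approach the −y side of the tab.

```bash
cat > mv.py <<'E'
from ov import *
from scipy.spatial.transform import Rotation as Ro
O=np.array([549.,-151.]);YAW=np.radians(20.3)
R2=np.array([[np.cos(YAW),-np.sin(YAW)],[np.sin(YAW),np.cos(YAW)]])
Q=Ro.from_matrix(np.array([[np.cos(YAW),np.sin(YAW),0],[np.sin(YAW),-np.cos(YAW),0],[0,0,-1]])).as_quat()
def W(x,y,z): return [*(R2@np.array([x,y])+O),z]
def st(t=""):
    s=robot.get_state();p=s["tcp_pos"];l=(p[:2]-O)@R2;f=s["wrist_force"]
    print(t,"t%.2f"%s["clock"],"unit xyz",np.round([*l,p[2]],1),"F unit",np.round([*(f[:2]@R2),f[2]],2),"gap",round(s["finger_gap"],1));return s
E
python3 - <<'E'
from mv import *
jaws.move_gripper(0,20);st("shut")
robot.move_ptp(W(22,-64,150),Q);s=st("above");print(s["tcp_rot"],Q)
robot.move_l(W(22,-64,84),v=80,force_limit=5);st("down")
c=cams.capture("scene");cv2.imwrite("pics/c3.png",crop(c,O,YAW,4,"",120))
c=cams.capture("top");cv2.imwrite("pics/c3t.png",crop(c,O,YAW,4,"",120))
E
```

```text
shut t1.57 unit xyz [-543.2 -287.7  231.3] F unit [0.07 0.13 0.33] gap -0.1
above t3.76 unit xyz [ 21.5 -64.9 150.2] F unit [-0.24 -0.52 -0.99] gap 0.2
[9.84475418e-01 1.75522320e-01 1.05187452e-04 2.36370342e-04] [0.98434977 0.1762258  0.         0.        ]
down t4.73 unit xyz [ 22.4 -64.4  84.7] F unit [ 0.33 -0.48 -0.5 ] gap -0.1
```

View pics/c3.png

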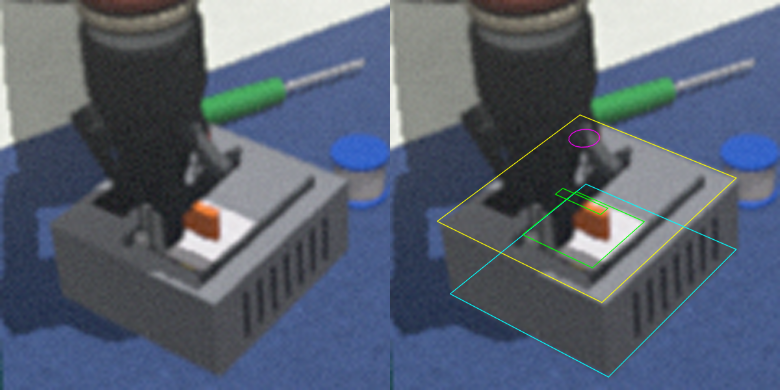

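The fingertip stands above the unit on the −y side of the tab and touches nothing. Now the opening push.

Run:
```python
from mv import *
z=84
r=robot.move_l(W(22,2,z),v=28,force_limit=4);st(f"push1 {r}")
if not r:
    r=robot.move_l(W(22,18,z),v=8,force_limit=4);st(f"push2 {r}")
c=cams.capture("scene");cv2.imwrite("pics/c4.png",crop(c,O,YAW,62,"",120))
```

```text
push1 False t7.34 unit xyz [22.   1.9 84.1] F unit [ 0.99 -0.69 -0.69] gap 0.4
push2 True t8.50 unit xyz [21.9 10.2 83.8] F unit [ 0.73 -1.65  1.2 ] gap 0.1
```

View pics/c4.png

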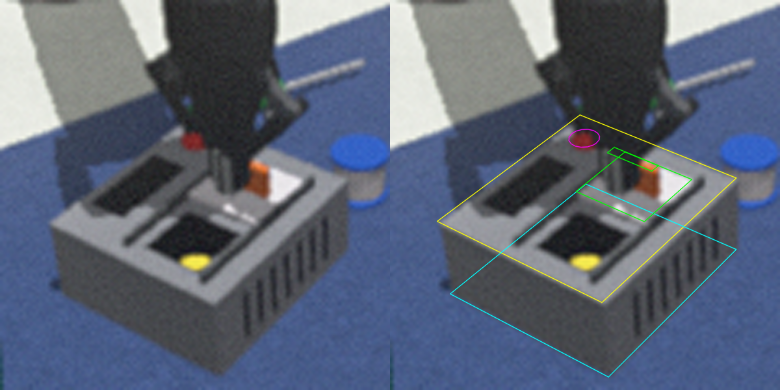

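The guard is open with the well uncovered, and the stop came at y=10.2 mm against a predicted 10. I confirm the end stop once more, then back off and press the key.

Run:
```python
from mv import *
r=robot.move_l(W(22,16,84),v=8,force_limit=4.5);st(f"confirm {r}")
robot.move_l(W(22,-37,84),v=80);st("over well")
robot.move_l(W(22,-37,50),v=60,force_limit=5);st("in well")
r=robot.move_l(W(22,-37,33),v=10,force_limit=8);st(f"press {r}")
for _ in range(3): robot.dwell(.15);st("hold")
```

```text
confirm True t8.88 unit xyz [21.7 10.2 83.3] F unit [-0.05 -1.44  1.17] gap 0.0
over well t9.61 unit xyz [ 21.8 -37.   83.8] F unit [ 0.43 -0.12 -0.81] gap -0.2
in well t10.32 unit xyz [ 22.1 -37.1  50. ] F unit [ 0.36 -0.03 -0.59] gap -0.0
press True t11.50 unit xyz [ 22.  -37.   38.1] F unit [-1.87  0.95  3.79] gap 0.0
hold t11.65 unit xyz [ 22. -37.  38.] F unit [0.49 0.46 4.51] gap 0.1
hold t11.80 unit xyz [ 22. -37.  38.] F unit [-0.81  0.36  5.1 ] gap -0.2
hold t11.95 unit xyz [ 22.  -37.   38.1] F unit [-1.03  0.45  4.87] gap -0.2
```

The hold force of about 5 N is marginal, so I press slightly more to be sure the key is right down, then hold.

Run:
```python
from mv import *
r=robot.move_l(W(22,-37,37.2),v=5,force_limit=8);st(f"press {r}")
for _ in range(5): robot.dwell(.25);st("hold")
robot.move_l(W(22,-37,84),v=60);st("up")
c=cams.capture("scene");cv2.imwrite("pics/c5.png",crop(c,O,YAW,62,"",120))
robot.move_l(W(22,-37,118),v=80)
robot.move_l(W(22,53,118),v=80);st("over")
robot.move_l(W(22,53,84),v=60,force_limit=5);st("down")
r=robot.move_l(W(22,-14,84),v=28,force_limit=4);st(f"close1 {r}")
if not r:
    r=robot.move_l(W(22,-30,84),v=8,force_limit=4);st(f"close2 {r}")
c=cams.capture("scene");cv2.imwrite("pics/c6.png",crop(c,O,YAW,0,"",120))
```

```text
press False t12.24 unit xyz [ 22. -37.  38.] F unit [-1.75  1.52  7.77] gap -0.1
hold t12.49 unit xyz [ 22.1 -37.   38. ] F unit [-3.56  1.78  7.88] gap -0.1
hold t12.74 unit xyz [ 22.1 -37.   38. ] F unit [-2.49  1.71  8.3 ] gap -0.2
hold t12.99 unit xyz [ 22. -37.  38.] F unit [-2.68  2.07  8.23] gap -0.2
hold t13.24 unit xyz [ 22. -37.  38.] F unit [-1.66  2.51  8.17] gap -0.1
hold t13.49 unit xyz [ 22.1 -37.   38. ] F unit [-0.96  2.13  7.83] gap 0.2
up t14.43 unit xyz [ 21.7 -36.8  83.5] F unit [0.69 0.38 0.7 ] gap -0.5
over t16.32 unit xyz [ 22.   52.6 118.1] F unit [-0.5   0.39  0.16] gap -0.3
down t17.04 unit xyz [22.1 53.  84. ] F unit [-1.15  0.1   0.62] gap 0.2
close1 False t19.58 unit xyz [ 22. -14.  84.] F unit [-0.29  1.2  -0.63] gap 0.1
close2 True t20.71 unit xyz [ 21.6 -21.5  83.3] F unit [-0.52  0.38  0.9 ] gap -0.0
```

View pics/c6.png

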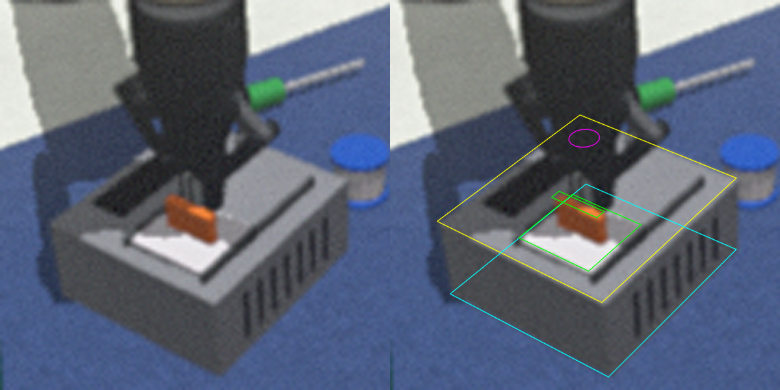

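View pics/c5.png

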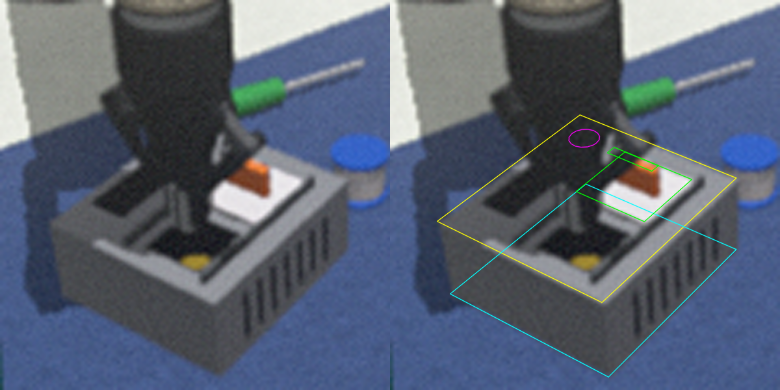

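Travel between the stops works out at 61.7 mm, against 62 nominal. I confirm the closed stop, retreat and check.

Run:
```python
from mv import *
r=robot.move_l(W(22,-29,84),v=8,force_limit=4.5);st(f"confirm {r}")
robot.move_l(W(22,-5,84),v=60);robot.move_l(W(22,-5,190),v=120)
robot.move_ptp([250,-450,260],Q);st("clear")
a=cams.capture("top");b=cams.capture("scene")
cv2.imwrite("pics/c7.png",np.vstack([crop(a,O,YAW,0,"",100)[:290],crop(b,O,YAW,0,"",120)[:300]]))
for c in(a,b):
    r,m=fitunit(c,(*O,0));print(r)
    q,z=tab(c,O,YAW);print(len(q),np.median(q,0))
cv2.imwrite("pics/top9.png",cv2.resize(a["image"],(768,576)))
```

```text
confirm True t21.25 unit xyz [ 20.7 -21.4  81.8] F unit [-0.97  0.04  0.12] gap 0.1
clear t24.35 unit xyz [-383.4 -176.5  259.7] F unit [ 0.85  0.83 -0.07] gap 0.0
((547.5069580078125, -151.7881317138672), (151.1866912841797, 160.721923828125), 20.24406623840332)
38 [ 22.00919069 -36.63980475]
((550.5803833007812, -150.73800659179688), (152.52923583984375, 164.51089477539062), 20.26822280883789)
138 [ 26.61927388 -40.21314947]
```

View pics/c7.png

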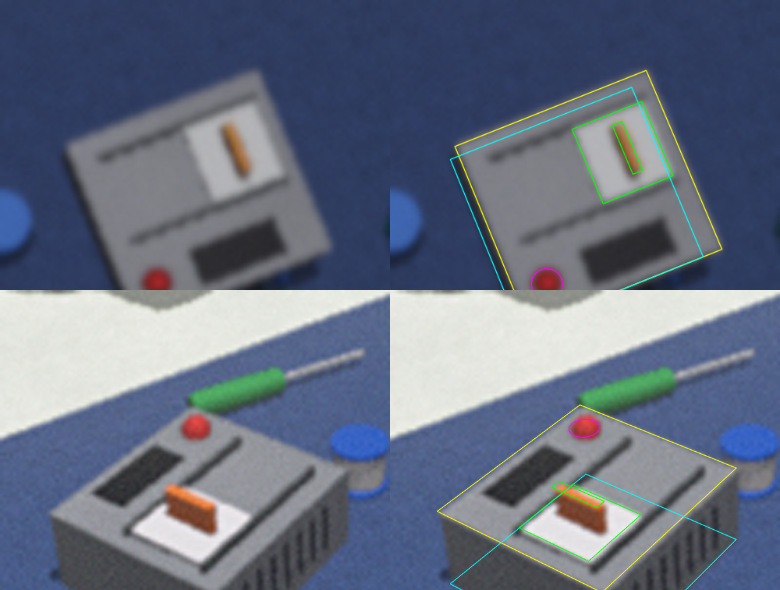

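View pics/top9.png

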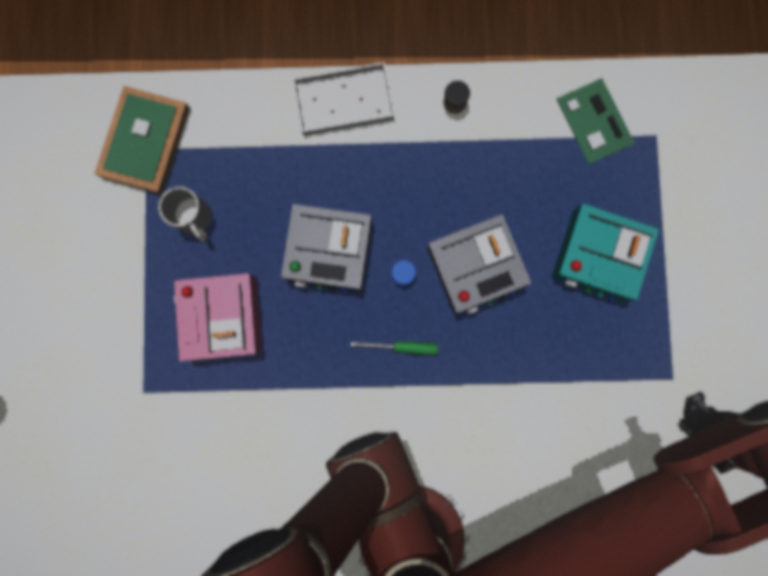

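The guard tab sits on the closed outline in both views. The unit at (479,263) and everything else are where they were, and the arm is clear.

```bash
python3 -c "
from workcell import robot
print(robot.job_done())"
```

```text
the job is handed in; nothing more can be done
None
```

I reset the grey unit with the red lamp using the shut fingertips only, and handed the job in after about 24 s of the 51 s allowed.

- **Guard open:** I pushed the tab to its end stop, pressed a second time to confirm it, and saw the well uncovered in the scene view.
- **Key:** I pressed it until it stopped at 38.0 mm above the bench, its right-down height. I held it there about 2 s in all, the last 1.25 s or so at about 8 N, then let go.
- **Guard closed:** I pushed it back to its closed stop and confirmed that too. Travel between the two stops came out at 61.7 mm, against 62 nominal.

**Last checks:**
- **Tab position:** the tab centre measured y −36.6 mm in the top view, where closed is −37. The scene depth gave −40.2, but that view mostly sees the side of the tab, and the drawn outline fits in both views.
- **Unit:** it moved less than 0.3 mm.
- **Surroundings:** the running unit, mug, spool, screwdriver and look-alikes look unmoved in the top view.
- **Lamp:** it still shows red in the pictures. The task did not say whether it should change, so it neither confirms nor rules out the reset.

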